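# Set the board holder's gap to the red gauge mark

### The arm

A 6-joint arm with a two-finger parallel gripper is mounted at the origin on the work surface. World frame = base frame: x ahead of the robot, y to its left, z up, the work surface at z = 0. Lengths are in m, angles in degrees, forces in N, time in s.
With the tool pointing down it reaches from about 0.325 to 0.85 m from the base axis. Payload 15.5 kg.
Tool frame: the origin (TCP) lies midway between the tips of the shut fingers; the grasp point (between the pads) lies 19 mm behind it; y points along the fingers, x is the direction in which the jaws open and shut, and the axes are right-handed (so a half turn about y gives the same grasp; the last joint's range is limited). The gripper opens to 91 mm and grips with 3 to 60 N. Pads are 32 mm wide; open, the fingers measure 118 mm over their backs; the gripper's body (76 mm by 178 mm) begins 60 mm behind the grasp point.
Start: joints at [60.361, 28.281, 77.091, -0, 74.628, -5.472], TCP at [0.256, 0.57, 0.214] pointing down, gripper open.
Joint ranges: [-166.48, 166.48], [-47.26, 123.95], [12.59, 153.08], [-70.14, 250.14], [6.76, 159.57], [-176.63, 176.63]. Speed limits (degrees/s): [108.29, 108.29, 147.25, 172.46, 172.46, 172.46].

### API

Orientations are given as a 3x3 rotation matrix whose columns are the frame's x, y, z axes.
In Python, from bench import ctrl gives the robot as it stands. The module is installed in compiled form; this text tells all that it offers. Calls block until the motion is done:
- ctrl.goto(position, orientation): joint-space move of the TCP to a pose.
- ctrl.move_l(position, vel=0.15, ori=None, contact_N=None): straight line of the TCP; ori=None keeps the orientation; vel is the mean speed in m/s. With contact_N (N) it stops when the force on the tool has changed by that much, and returns True; else False.
- ctrl.movej(angles): joint-space move.
- ctrl.command_gripper(opening): opening from 0.0 (shut) to 1.0 (fully open); the grip force is fixed at half the most; returns when the fingers have stopped.
- ctrl.sleep(seconds).
- ctrl.ik(position, orientation): joint angles nearest the present ones, or None.
- ctrl.read_camera(name): name is "side" or "top"; returns the picture (384x512x3 uint8, blue, green, red); there is no depth.
- ctrl.camera_params(name): a dict with "fx", "fy", "cx", "cy" (pixels), "pose" (4x4, takes a point from camera to world coordinates). Camera axes: x right, y up, looking along -z (the intrinsics and any distortion apply to the point x, -y, -z); pixel columns grow to the right and rows downward; lengths in m; the calibration is good to about 2 mm. A picture is of the moment at which its call begins. camera_params takes no time and is no camera call.
A pose or a line that the arm cannot do raises ctrl.MotionError and nothing moves.
- ctrl.sign_off(): hands the job in, once; it reports no verdict.
Readings, each from a call of its own:
- ctrl.current_t(): time.
- ctrl.current_q(): joint angles.
- ctrl.current_dq(): joint speeds.
- ctrl.current_effort(): joint torques, N m.
- ctrl.current_tool_pos(): TCP position.
- ctrl.current_eef_rot(): TCP orientation.
- ctrl.current_contact_force(): force on the tool from outside, world axes, zero at the start.
- ctrl.current_wrist_torque(): the same for the moment, N m.
- ctrl.current_grip_width(): opening from 0.0 (shut) to 1.0 (fully open).
Only numpy, scipy, OpenCV 4.12 (cv2) and the standard library are available. Lean on these libraries where they do the work, as an engineer would, in place of code of your own. Each camera call takes 0.05 s, during which the arm holds its last target.

### The job

Set the circuit-board holder's gap for the next board: with a fingertip on its brass knurled wheel, roll the wheel until the middle of the sliding jaw's black pointer stands within the red gauge mark on the scale. Move the jaw only by rolling the wheel, without gripping the wheel or pressing hard on it, and never by pushing the jaw itself. Leave the loose things on the bench where they are, and finish with the hand clear of everything.

Things in the scene. Friction and masses are not known exactly. Their poses are not given: they have to be found in the camera images.
- holder: Circuit-board holder fixed to the bench; dark base 130 (x) by 285 (y) by 14 mm. Origin on the bench surface; z up, y from the fixed jaw (face at y = -70 mm, 55 mm high) past the sliding jaw to the wheel (y = 135 mm). White scale strip at x = 36 to 76 mm, top 22 mm high. Grey cheeks beside the wheel: 71 mm high, 70 mm long (y), 8 mm thick, inner faces at x = +-16 mm.
- wheel: Brass knurled wheel with dark ridges, 64 mm diameter, 26 mm wide, between the cheeks. Origin at its centre, 45 mm above the bench; axle along the holder's x; the frame turns with the wheel. Its crown is open from above, 6 mm over the cheeks. Stiff to turn (about 0.035 N m, 1.1 N at the rim), stays where it is left; end stops at jaw fully open and jaw 50 mm closed.
- wheel_top (a point): Top of the wheel, 77 mm above the bench, at holder x = 0, y = 135 mm; does not turn with the wheel. Rolling the top towards the fixed jaw (holder -y) closes the gap: the jaw moves the same way as the wheel's top, 7 mm per radian (about 0.22 mm per mm of rim travel). Rolling the other way opens it.
- jaw: Sliding jaw, aluminium, 60 mm (x) by 20 mm (y), top 55 mm above the bench, moving along the holder's y axis on two rods, driven by the wheel through a rack. Origin on the bench level under its gripping face; only the wheel may move it.
- pointer (a point): Middle of the top of the black pointer (4 mm wide in y) that sticks out from the sliding jaw's gripping face over the scale, 26.5 mm above the bench.
- mark (a point): Centre of the top of the red gauge mark, a bar 6 mm wide (holder y) and 22 mm long (holder x) on the scale strip, 25 mm above the bench; its axes are the holder's. At the start it lies 11 to 42 mm from the pointer on the fixed-jaw side.
- board: Green circuit board, loose, 60 by 98 mm, up to 15 mm high, origin under its centre; leave alone.
- meter: Yellow hand multimeter, loose, 75 by 145 by 41 mm, origin under its centre; leave alone.
- screwdriver: Screwdriver, loose, 150 mm long, lying along its x axis; leave alone.
- cleaner: Small green bottle with a blue cap, loose, 44 mm in diameter, 90 mm high, origin under its centre; leave alone.

How it is judged (in metres and radians):
On the way, in this order (a step that is already met when the one before it is completed fails the run):
1. a fingertip bears on the wheel while the pointer is still outside the mark (contact force between the fingers and wheel above 0.3 N and y of pointer in the frame of mark above 0.004 m), for 0.1 s.
2. the pointer comes into the red mark (y of pointer in the frame of mark between -0.003 and 0.003 m), for 0.1 s.
At the end, for the whole second after the job is handed in: The middle of the pointer is within 3 mm of the middle of the red mark along the holder's y axis (inside the 6 mm mark), the jaw is at rest, and the robot touches nothing (all of step 2 and linear speed of jaw below 0.002 m/s).
It fails at once if the robot pushes the sliding jaw itself (over 1 N) (contact force between any of the fingers, the arm and jaw above 1 N).
It fails at once if the wheel is gripped or pressed hard (over 100 N) (contact force between the fingers and wheel above 100 N).
It fails at once if a loose thing (board, meter, screwdriver, bottle) is moved by more than 10 mm, lifted or carried (distance of any of board, meter, screwdriver, cleaner from where it was at the start of the episode above 0.01 m).
It also fails if it takes over 64 s, if anything falls off the work surface, if the arm or the gripper's body presses on something with over 40 N, if the wrist force passes 120 N, or if a joint passes its speed limit or range.

## Working session

There is one attempt and no reset: what is moved stays moved. The work goes in short steps, each a Python script; the robot and the scene stay as the last script left them, time stands still between calls to the robot, and variables do not carry over. Pictures are saved under pics/ and viewed, and the job is handed in when it is done.

```bash
mkdir -p pics; python3 - <<'E'
from bench import ctrl
import cv2,numpy as np
np.set_printoptions(precision=4,suppress=True)
for n in("top","side"):
    im=ctrl.read_camera(n); cv2.imwrite(f"pics/{n}0.png",im)
    print(n,ctrl.camera_params(n))
print(ctrl.current_t(),ctrl.current_tool_pos(),ctrl.current_eef_rot(),ctrl.current_contact_force())
E
```

```text
top {'fx': 354.228465635674, 'fy': 354.228465635674, 'cx': 254.63612807578954, 'cy': 190.60973607913368, 'pose': array([[ 0.0047,  0.9917, -0.1284,  0.5017],
       [-0.9994,  0.0002, -0.0354, -0.0446],
       [-0.035 ,  0.1285,  0.9911,  0.8768],
       [ 0.    ,  0.    ,  0.    ,  1.    ]])}
side {'fx': 387.4740038927021, 'fy': 387.4740038927021, 'cx': 255.86686386061376, 'cy': 192.38276030904032, 'pose': array([[-0.9793,  0.1551, -0.1299,  0.526 ],
       [-0.2023, -0.7384,  0.6433,  0.4327],
       [ 0.0039,  0.6562,  0.7545,  0.6269],
       [ 0.    ,  0.    ,  0.    ,  1.    ]])}
0.1 [0.2557 0.5699 0.2134] [[ 0.4094 -0.0005 -0.9124]
 [ 0.9124 -0.001   0.4094]
 [-0.0011 -1.      0.0001]] [-0.0926 -1.0205  0.4064]
```

View pics/top0.png

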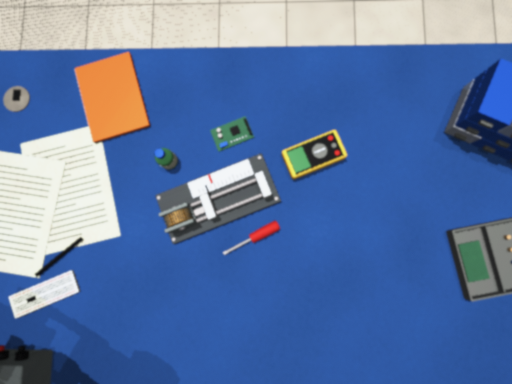

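View pics/side0.png

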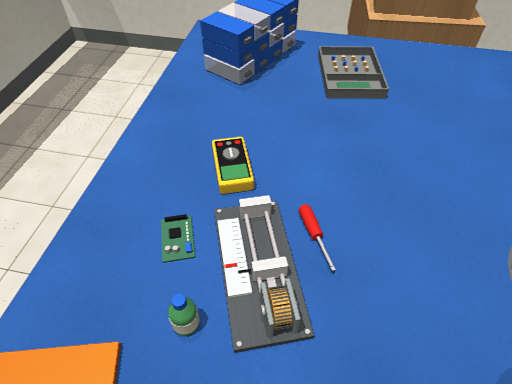

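The top view shows the wheel at about (177,216), the sliding jaw at about (206,202) and the red mark near (210,180). In the side view the wheel is at about (280,305), the mark at (231,265) and the pointer at (243,271). I'll zoom in on both.

```bash
python3 - <<'E'
import cv2,numpy as np
a=cv2.imread("pics/top0.png")[140:260,130:300]; b=cv2.imread("pics/side0.png")[185:355,195:325]
cv2.imwrite("pics/topz.png",cv2.resize(a,None,fx=4.5,fy=4.5,interpolation=cv2.INTER_CUBIC))
cv2.imwrite("pics/sidez.png",cv2.resize(b,None,fx=3.5,fy=3.5,interpolation=cv2.INTER_CUBIC))
E
```

```text
(no output)
```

View pics/topz.png

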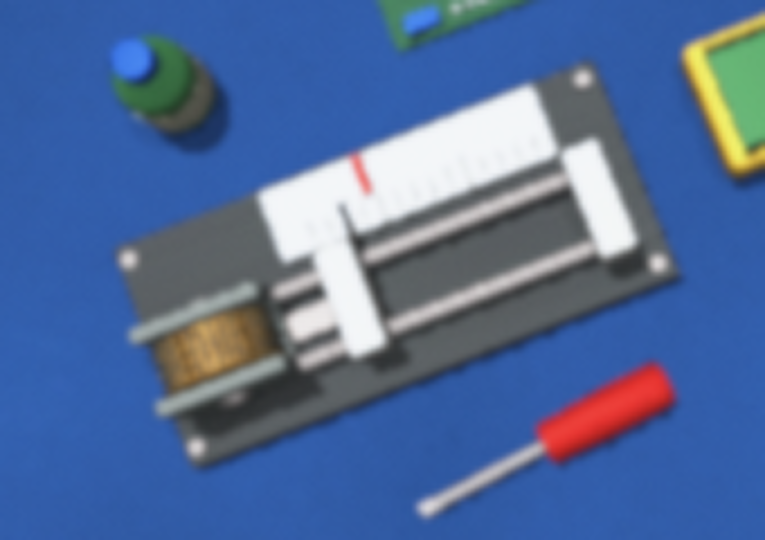

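View pics/sidez.png

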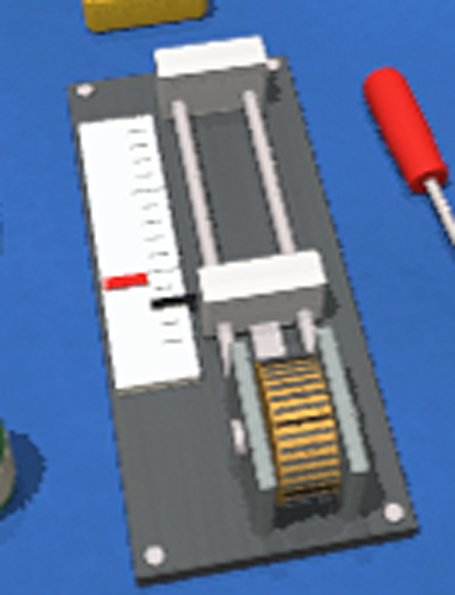

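```bash
cat > h.py <<'E'
from bench import ctrl
import cv2,numpy as np
np.set_printoptions(precision=4,suppress=True)
def ray(n,uv):
    p=ctrl.camera_params(n);T=p["pose"]
    d=np.array([(uv[0]-p["cx"])/p["fx"],-(uv[1]-p["cy"])/p["fy"],-1.])
    return T[:3,3],T[:3,:3]@d
def onz(n,uv,z):
    o,d=ray(n,uv); return o+d*(z-o[2])/d[2]
def tz(u,v): return (u/4.5-.4+130, v/4.5-.4+140)
def sz(u,v): return (u/3.5-.35+195, v/3.5-.35+185)
E
python3 - <<'E'
from h import *
T=[tz(*c) for c in [(118,243),(590,62),(682,277),(200,468)]]
S=[sz(*c) for c in [(137,578),(68,86),(288,57),(417,527)]]
for n,c in(("top",T),("side",S)):
    P=np.array([onz(n,x,.014) for x in c])[:,:2]
    print(n,P.round(4).tolist(),[round(np.linalg.norm(P[i]-P[(i+1)%4]),4) for i in range(4)],"ctr",P.mean(0))
    e=(P[0]-P[1])+(P[3]-P[2]); print("yaxis deg",np.degrees(np.arctan2(e[1],e[0])))
def show(s,n,uv,z): print(s,n,onz(n,uv,z))
show("mark","top",tz(362,174),.025);show("mark","side",sz(127,281),.025)
show("ptr","top",tz(347,218),.0265);show("ptr","side",sz(173,301),.0265)
show("wheel","top",tz(215,346),.077)
# bottle, meter, tools
show("bottle cap","top",tz(132,60),.09)
show("driver","top",tz(428,508),.005)
for c in [(280,288),(252,345),(130,335),(160,410)]: show("cheek","top",tz(*c),.071)
E
```

```text
top [[0.6059, 0.2313], [0.7069, -0.0285], [0.5875, -0.0787], [0.4835, 0.1815]] [np.float64(0.2787), np.float64(0.1296), np.float64(0.2802), np.float64(0.1321)] ctr [0.5959 0.0764]
yaxis deg 111.50607394968159
side [[0.5997, 0.2336], [0.705, -0.0284], [0.5844, -0.076], [0.4807, 0.1857]] [np.float64(0.2824), np.float64(0.1296), np.float64(0.2814), np.float64(0.1282)] ctr [0.5924 0.0787]
yaxis deg 111.76874234397111
mark top [0.6424 0.0952 0.025 ]
mark side [0.6384 0.0952 0.025 ]
ptr top [0.6181 0.1026 0.0265]
ptr side [0.6129 0.1024 0.0265]
wheel top [0.5459 0.1595 0.077 ]
bottle cap top [0.6907 0.2036 0.09  ]
driver top [0.4626 0.0587 0.005 ]
cheek top [0.5759 0.1285 0.071 ]
cheek top [0.5468 0.142  0.071 ]
cheek top [0.5517 0.2049 0.071 ]
cheek top [0.5137 0.188  0.071 ]
```

```bash
cat >> h.py <<'E'
A=np.radians(111.65); HY=np.array([np.cos(A),np.sin(A),0]); HX=np.array([np.sin(A),-np.cos(A),0])
R=np.column_stack([HX,[0,0,-1],HY])
E
python3 - <<'E'
from h import *
T=[(255,287),(283,362),(130,337),(160,410)]
S=[(240,340),(268,488),(328,328),(362,470)]
for n,f,c in(("top",tz,T),("side",sz,S)):
    P=np.array([onz(n,f(*x),.071) for x in c]); m=P.mean(0); print(n,"cheek centre",m); print(np.c_[(P-m)@HX,(P-m)@HY])
# scale strip corners z .022
for n,f,c in(("top",tz,[(258,192),(283,262),(556,155),(532,85)]),("side",sz,[(117,387),(198,374),(153,117),(80,124)])):
    P=np.array([onz(n,f(*x),.022) for x in c]); x=(P@HX).mean(); print(n,"axis x from strip (c-56mm):",x-.056,"mm extents",np.ptp(P@HX),np.ptp(P@HY))
# fixed jaw face (top edge, z=.055) 
for n,f,c in(("top",tz,[(563,155),(608,255)]),("side",sz,[(157,74),(265,62)])):
    P=np.array([onz(n,f(*x),.055) for x in c]); print(n,"face mid",P.mean(0),"len",np.linalg.norm(P[1]-P[0]),"-> wheel",P.mean(0)+.205*HY)
print("base edges centre x",[np.array(p)@HX[:2] for p in ([.5959,.0764],[.5924,.0787])])
E
```

```text
top cheek centre [0.5447 0.1651 0.071 ]
[[ 0.0207 -0.0337]
 [-0.0205 -0.034 ]
 [ 0.0202  0.0348]
 [-0.0204  0.0328]]
side cheek centre [0.5412 0.1651 0.071 ]
[[ 0.0198 -0.0347]
 [ 0.0209  0.0346]
 [-0.0208 -0.0338]
 [-0.0198  0.0338]]
top axis x from strip (c-56mm): 0.5680140324657279 mm extents 0.04124719793380738 0.16120784493697438
side axis x from strip (c-56mm): 0.5648935183322674 mm extents 0.040711526515210816 0.15995453562557566
top face mid [ 0.6211 -0.0271  0.055 ] len 0.05769248599994908 -> wheel [0.5455 0.1635 0.055 ]
side face mid [ 0.6201 -0.0257  0.055 ] len 0.05943567824187119 -> wheel [0.5445 0.1649 0.055 ]
base edges centre x [np.float64(0.5820488593271546), np.float64(0.579644319567537)]
```

Cheek corners from both views agree on the wheel centre: (0.543, 0.165), with the 70 mm cheek length confirmed. The fixed-jaw face gives the same point to about 2 mm. The pointer is about 16 mm from the mark, so the rim has to travel about 73 mm. I'll approach with the fingers shut and make a first light stroke.

```bash
cat >> h.py <<'E'
W=np.array([.543,.165,0.])
def P(dy,z): return W+HY*dy+[0,0,z]
def F(): return ctrl.current_contact_force()
E
python3 - <<'E'
from h import *
ctrl.command_gripper(0.0)
ctrl.goto(P(.012,.13),R)
print(ctrl.current_t(),ctrl.current_tool_pos(),P(.012,.13),F())
ctrl.move_l(P(.012,.086),vel=.1)
f0=F();print(f0,ctrl.current_tool_pos())
c=ctrl.move_l(P(.012,.070),vel=.015,contact_N=4)
print(c,ctrl.current_t(),ctrl.current_tool_pos(),F())
ctrl.sleep(.1);print(F())
for n in("top","side"): cv2.imwrite(f"pics/{n}1.png",ctrl.read_camera(n))
a=cv2.imread("pics/side1.png")[185:355,165:365];cv2.imwrite("pics/side1z.png",cv2.resize(a,None,fx=3.5,fy=3.5,interpolation=cv2.INTER_CUBIC))
E
```

```text
3.2583 [0.5385 0.177  0.1302] [0.5386 0.1762 0.13  ] [ 0.207   0.1554 -0.4138]
[0.173  0.5126 0.0537] [0.5386 0.1764 0.0862]
True 4.5167 [0.5386 0.1761 0.0771] [-1.2907 -0.4052  8.3553]
[-1.1707 -0.6461  9.3551]
```

View pics/side1z.png

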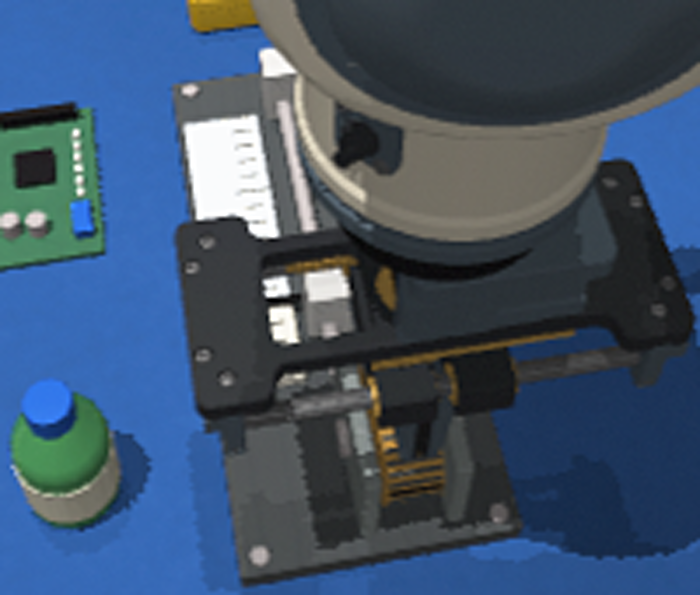

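The side view shows the shut fingers on the brass crown, between the cheeks, at about zoom (420,400). Contact came at z = 77.1 mm, which matches the given wheel top. The force is 9 N. Now the first stroke.

```bash
python3 - <<'E'
from h import *
z=ctrl.current_tool_pos()[2]
print(ctrl.current_tool_pos())
for d in (.006,0,-.006,-.012):
    ctrl.move_l(P(d,z-.0003),vel=.03); print(d,ctrl.current_t(),ctrl.current_tool_pos(),F())
ctrl.move_l(P(-.012,.11),vel=.15)
ctrl.goto(P(.17,.2),R)
print(ctrl.current_t())
for n in("top","side"): cv2.imwrite(f"pics/{n}2.png",ctrl.read_camera(n))
a=cv2.imread("pics/side2.png")[185:355,165:365];cv2.imwrite("pics/side2z.png",cv2.resize(a,None,fx=3.5,fy=3.5,interpolation=cv2.INTER_CUBIC))
a=cv2.imread("pics/top2.png")[140:260,130:300];cv2.imwrite("pics/top2z.png",cv2.resize(a,None,fx=4.5,fy=4.5,interpolation=cv2.INTER_CUBIC))
E
```

```text
[0.5386 0.1761 0.0771]
0.006 5.0667 [0.541  0.1703 0.0771] [-1.4933 -2.2195 10.3019]
0 5.4167 [0.5432 0.1648 0.0771] [-1.9696 -2.6207  8.7774]
-0.006 5.7667 [0.5454 0.1592 0.0771] [-0.9597 -1.6386  9.1404]
-0.012 6.1167 [0.5477 0.1536 0.0771] [-1.3709 -1.2987  9.7317]
7.3167
```

View pics/side2z.png

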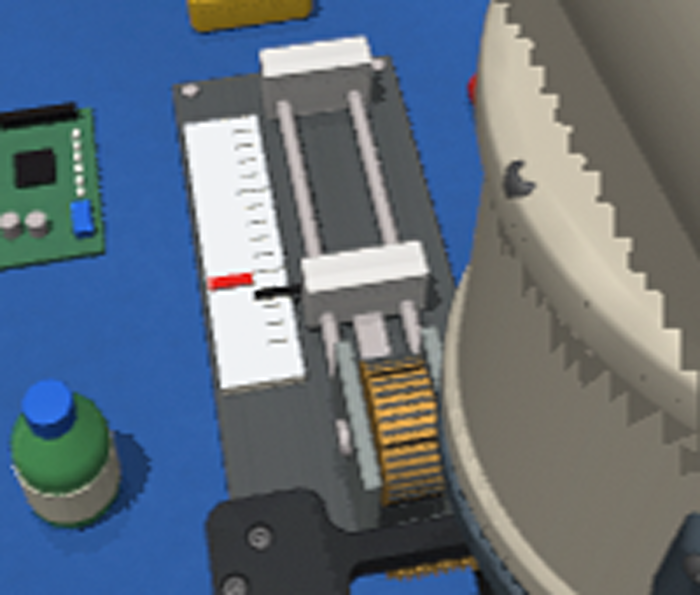

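View pics/top2z.png

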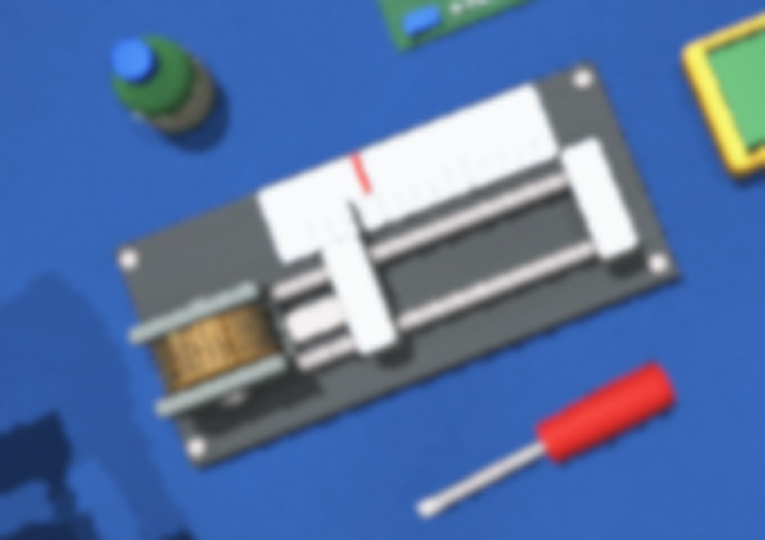

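Pointer has moved towards the mark, from side zoom (278,301) to (278,293). I'll measure it with masks.

```bash
cat >> h.py <<'E'
def measure(n,im,dbg=False):
    # rectify the plane z=26mm (holder axes) around the mark -> metric patch, 0.25 mm/px
    p=ctrl.camera_params(n);T=np.linalg.inv(p["pose"])
    def proj(X):
        c=T@np.r_[X,1]; return [p["cx"]-p["fx"]*c[0]/c[2]*1.0, p["cy"]+p["fy"]*c[1]/c[2]]
    y0,x0=-.150,.010  # patch origin rel. wheel (holder y, x)
    q=np.array([[0,0],[0,400],[280,400],[280,0]],np.float32) # (x cols, y rows)
    out={}
    for nm,z in(("mark",.025),("ptr",.0265)):
        src=np.array([proj(W+HX*(x0+u*.00025)+HY*(y0+v*.00025)+[0,0,z]) for u,v in q],np.float32)
        r=cv2.warpPerspective(im,cv2.getPerspectiveTransform(src,q),(280,400),flags=cv2.INTER_CUBIC).astype(float)
        b,g,rd=r[...,0],r[...,1],r[...,2]
        if nm=="mark":
            w=np.clip(rd-np.maximum(b,g)-30,0,None)
        else:
            w=None
        out[nm]=(r,w)
    r,w=out["mark"]; yy,xx=np.mgrid[:400,:280]
    my=(w*yy).sum()/w.sum(); mx=(w*xx).sum()/w.sum()
    return y0+my*.00025, x0+mx*.00025, out["ptr"][0]
E
python3 - <<'E'
from h import *
rows=[]
for n in("top","side"):
    L=[]
    for k in(0,2):
        im=cv2.imread(f"pics/{n}{k}.png"); my,mx,r=measure(n,im); print(n,k,"mark y,x rel wheel",my,mx); 
        L.append(cv2.resize(r.clip(0,255).astype(np.uint8),None,fx=1.4,fy=1.4))
    rows.append(np.hstack(L)); cv2.imwrite(f"pics/rect_{n}.png",rows[-1])
E
```

```text
top 0 mark y,x rel wheel -0.10111903357114245 0.06691821838022756
top 2 mark y,x rel wheel -0.10113421418636995 0.06712415535342843
side 0 mark y,x rel wheel -0.10057101718453135 0.06366822295871566
side 2 mark y,x rel wheel -0.10065499839698933 0.063700215282834
```

View pics/rect_side.png

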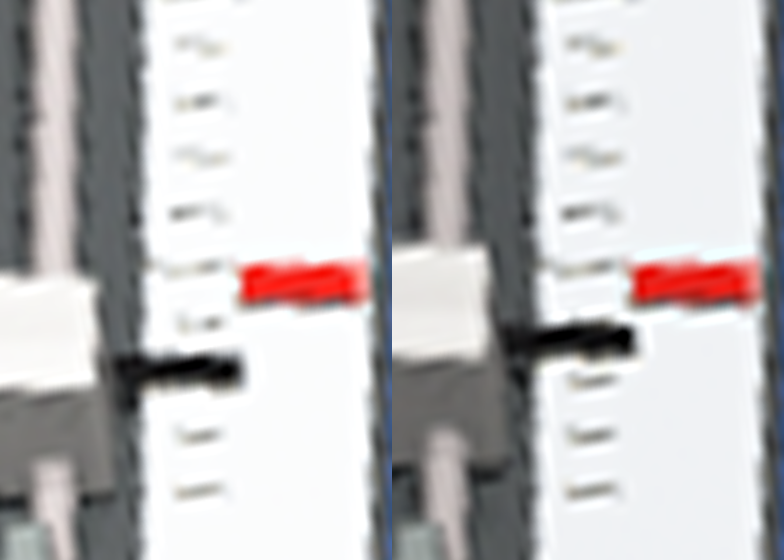

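View pics/rect_top.png

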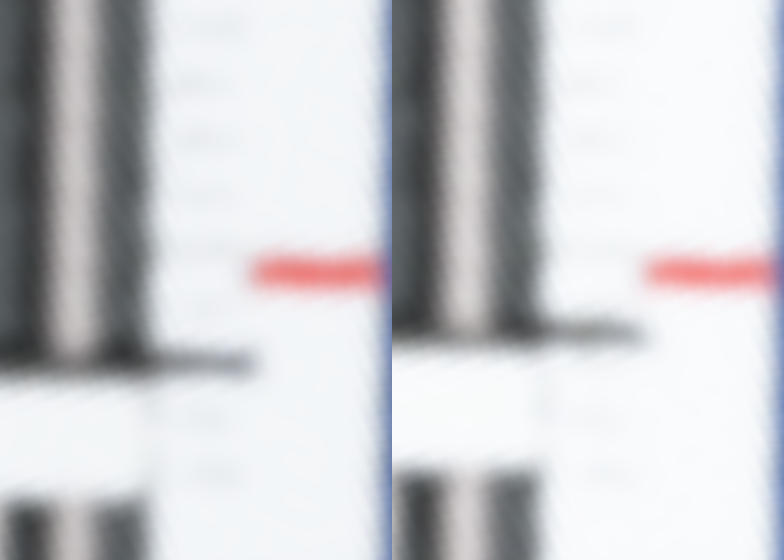

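```bash
cat >> h.py <<'E'
def gap(n,im):
    my,mx,r=measure(n,im); g=r.max(2)[:,122:162]; w=np.clip((110 if n=="side" else 185)-g,0,None)
    pk=int(w.sum(1).argmax()); s=w.sum(1); s[:max(pk-14,0)]=0; s[pk+15:]=0
    py=-.150+(s*np.arange(400)).sum()/s.sum()*.00025
    return (py-my)*1000
E
python3 - <<'E'
from h import *
for k in(0,2):
    print(k,[gap(n,cv2.imread(f"pics/{n}{k}.png")) for n in("top","side")])
E
```

```text
0 [np.float64(15.758072647082496), np.float64(16.454030641005257)]
2 [np.float64(10.388774483633775), np.float64(11.057394595321067)]
```

The two views agree to within 0.7 mm. The stroke moved the jaw 5.4 mm, which fits 24 mm × 0.22, so there was no slip. About 10.7 mm remain: two more strokes of the same length.

```bash
python3 - <<'E'
from h import *
for s in range(2):
    ctrl.goto(P(.012,.11),R); ctrl.move_l(P(.012,.084),vel=.1)
    c=ctrl.move_l(P(.012,.072),vel=.015,contact_N=4); z=ctrl.current_tool_pos()[2]; print(c,z,F())
    for d in (0,-.012):
        ctrl.move_l(P(d,z-.0003),vel=.03); print(d,F())
    ctrl.move_l(P(-.012,.11),vel=.15)
ctrl.goto(P(.17,.2),R)
print(ctrl.current_t())
for n in("top","side"):
    im=ctrl.read_camera(n);cv2.imwrite(f"pics/{n}3.png",im); print(n,gap(n,im))
a=cv2.imread("pics/side3.png")[185:355,165:365];cv2.imwrite("pics/side3z.png",cv2.resize(a,None,fx=3.5,fy=3.5,interpolation=cv2.INTER_CUBIC))
E
```

```text
True 0.07705139633751912 [-1.6049 -0.2044  9.2132]
0 [-0.8068 -1.9469  9.0858]
-0.012 [-0.3253 -1.371   8.7013]
True 0.07707398399553259 [-1.8575 -0.5526  9.4155]
0 [-0.1509 -1.2718  8.0504]
-0.012 [ 0.0505 -3.1735  8.5758]
14.1
top -0.5667665460873106
side 0.5515000722414454
```

View pics/side3z.png

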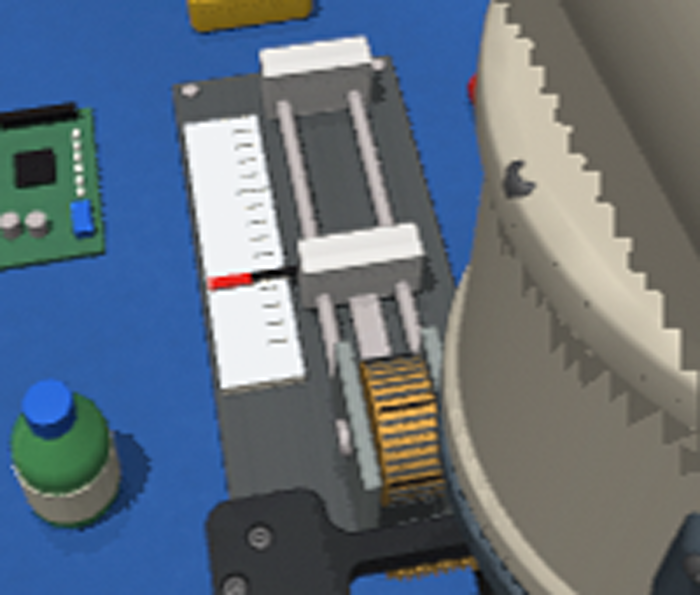

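The pointer, at zoom (270,273), now lies in line with the red mark at (230,281). The offset is -0.6 mm in the top view and +0.6 mm in the side view. The hand is clear at z = 0.2 m, so I'm handing in.

```bash
python3 - <<'E'
from h import *
print(F(),ctrl.current_tool_pos(),ctrl.current_t()); ctrl.sign_off()
E
```

```text
[-0.5522  0.6725 -0.0504] [0.4806 0.3215 0.1988] 14.2
the job is handed in; nothing more can be done
```

I rolled the wheel with the tips of the shut fingers in three light 24 mm strokes (readings about 8–10 N). The pointer now stands in the red mark, and I handed the job in at 14.2 s.

- **Pointer position:** the last pictures put it -0.6 mm (top camera) and +0.6 mm (side camera) from the middle of the mark, inside the ±3 mm limit. The two views disagree by about 1.1 mm, which fits the 2 mm calibration.
- **Wheel travel:** the three strokes moved the jaw about 16 mm, close to the expected 0.22 mm per mm of rim, so the fingers did not slip noticeably.
- **Hand and bench:** the hand finished about 0.2 m up, with no contact beyond sensor noise. Nothing in the pictures I viewed suggests a loose item moved, but I did not measure their positions.

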